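Find the socket that fits the foot's nut and hold it seated

TASK

Find out which of the sockets in the blue tray fits the hex nut on the machine foot standing nearest to you: set them down on the nut one after another, the smallest socket first, then the middle one, then the large one if need be, and stand each one that will not go over the nut upright in the blue tray again. The first that goes all the way down onto the washer is the right one: finish while still gripping it and pressing it lightly down, upright and fully home, with the other two standing in the tray and everything else left alone.

Things in the scene. Friction and masses are not known exactly. Their poses are not given: they have to be found in the camera images.
- blue_tray: shallow blue tray, 234 mm (its x) by 256 mm (its y), rim 12 mm high, floor 4 mm above the table (2 mm above the origin); fixed to the table. Origin: centre of its underside. The sockets stand in a row along its y, about 70 mm apart, in any order
- socket_small: Smallest steel hex socket, standing mouth down on the tray floor. Origin: centre of its open mouth rim, z up. Round body 31 mm across and 34 mm tall, hexagonal bore 20.5 mm across flats and 24 mm deep, two bore flats facing +-x of its own frame; on top, from 34 to 79 mm above the origin, a fixed dark square drive adapter 20 x 20 mm with its sides square to its own x and y: take it there. Weighs 0.07 to 0.2 kg
- socket_medium: Middle steel hex socket, standing mouth down on the tray floor. Origin: centre of its open mouth rim, z up. Round body 38 mm across and 34 mm tall, hexagonal bore 26.5 mm across flats and 24 mm deep, two bore flats facing +-x of its own frame; on top, from 34 to 79 mm above the origin, a fixed dark square drive adapter 20 x 20 mm with its sides square to its own x and y: take it there. Weighs 0.07 to 0.2 kg
- socket_large: Largest steel hex socket, standing mouth down on the tray floor. Origin: centre of its open mouth rim, z up. Round body 45 mm across and 34 mm tall, hexagonal bore 32.5 mm across flats and 24 mm deep, two bore flats facing +-x of its own frame; on top, from 34 to 79 mm above the origin, a fixed dark square drive adapter 20 x 20 mm with its sides square to its own x and y: take it there. Weighs 0.07 to 0.2 kg
- foot_a: Levelling foot, fixed: blue disc on a rubber pad, 84 mm wide, origin at its underside's centre, z up. Washer (54 mm wide) top 21 mm above the origin; brass hex nut on it, 15 mm tall (top at 36 mm, bevelled), fixed, two flats facing the foot's +-x; stud end up to 40 mm
- foot_b: Second foot, built as foot_a, with a nut of another size; the sizes (across flats) are not recorded, find out by trying. Either foot may stand in front: work on the one nearest the robot (0.47 to 0.57 m ahead of it); the other waits at the back (0.76 m ahead or more). Each nut is about 2.5 mm narrower than the bore of its socket
- nose_pliers: Bystander: blue-handled fine-nose pliers, 150 mm long, lying on the table; origin at the centre of the underside
- masking_roll: Bystander: roll of masking tape, 104 mm across, 25 mm high, lying flat; origin at the centre of the underside
- side_cutters: Bystander: blue-handled side cutters, 128 mm long, lying on the table; origin at the centre of the underside
There are look-alikes about, which are no part of the job. What is shaped like the socket_medium but pink or turquoise is not meant.

How it is judged:
By the outcome, as a careful person would: the job done as asked, in the order asked, and still so for the second after the job is handed in, while the arm keeps its last pose, push and grip.
It also fails if it takes over 72 s, if anything falls off the work surface, if the arm or the gripper's body presses on something with over 40 N, if the wrist force passes 120 N, or if a joint passes its speed limit or range.

ROBOT

A 7-joint arm with a two-finger parallel gripper is mounted at the origin on a cart in front of the work surface, level with it; the furniture and walls round the work are solid. World frame = base frame: x ahead of the robot, y to its left, z up, the work surface at z = 0. Lengths are in m, angles in rad, forces in N, time in s.
With the tool pointing down it reaches from about 0.4 to 0.85 m from the base axis. Payload 4.4 kg.
Tool frame: the origin (TCP) lies on the centre line of the jaws, within the pads' length; the fingertips stand 25 mm ahead of it and the grasp point (between the pads) lies 6 mm ahead of it (manip.finger_overhang is the distance from the TCP to the fingertips, in m); z points along the fingers, y is the direction in which the jaws open and shut (so a half turn about z gives the same grasp; the last joint's range is limited). The gripper opens to 94 mm and grips with 3 to 60 N. Pads are 16 mm wide; open, the fingers measure 119 mm over their backs; the gripper's body (75 mm by 177 mm) begins 78 mm behind the grasp point.
Start: joints at [-1.268, 0.628, 0.038, 1.517, -0.027, 0.996, -0.02], TCP at [0.234, 0.606, 0.195] pointing down, gripper open.
Joint ranges: [-3.06, 3.06], [-0.37, 2.12], [-1.25, 1.32], [0.18, 2.47], [-1.1, 4.24], [0.23, 1.98], [-2.94, 2.94]. Speed limits (rad/s): [2.57, 2.57, 3.14, 3.14, 3.14, 3.14, 3.14].

INTERFACE

Orientations are given as a rotation vector (axis times angle).
In Python, from cell import manip gives the robot as it stands. The module is installed in compiled form; this text tells all that it offers.
- The arm moves only by the shell command python3 -m inch 'ROWS' [FORCE]. ROWS is JSON, a list of rows, each a list of 7 numbers: the turn, a rotation vector about the tool's x, y, z in rad, then the shift along the tool's x, y, z in cm, then the opening, from -1 (shut) to 1 (fully open), so that 0 is half open. In form: [[wx, wy, wz, x, y, z, jaw], ...]. A call has exactly 8 rows; each row is the pose to reach, as a shift and turn from the pose commanded when the call began, along the tool's axes at that moment; what a row does not reach only later rows make up. A row lasts 1/12 s, in which the tool goes at most 41.7 mm and 7.16 degrees, less where a joint would pass 70% of its speed; a pose out of reach is approached as far as the arm can. A call with a gripper value outside its range is refused whole. The fingers move at their own pace and stop on an object; FORCE is the grip in N (left out, the last holds). Time passes only in rows, so rows that repeat a pose let the fingers close, or fill a call up. It gives the time, the measured TCP pose, the force and the opening at its end, in the units of the state.
- manip.read_state(): the state, without advancing time (a new reading comes with each control period).
- manip.capture(name): name is "side" or "top" or "wrist"; returns a dict with "img" (384x512x3 uint8, red, green, blue), "K" (3x3 intrinsics, pixels), "pose" (4x4, takes a point from camera to world coordinates). Camera axes: x right, y down, z forward; pixel columns grow to the right and rows downward; lengths in m; the calibration is good to about 2 mm. The wrist camera is an equidistant fisheye: a pixel r from the principal point sees the ray r / f radians off the axis. A picture is of the moment at which its call begins. There is no depth.
- manip.finish_job(): hands the job in, once; it reports no verdict.
The state is a dict: "t": time; "joint_positions": joint angles; "qd": joint speeds; "joint_torque": joint torques, N m; "position": TCP position; "tcp_rot": TCP orientation; "contact_force": force on the tool from outside, world axes, zero at the start; "ft_torque": the same for the moment, N m; "grip_width": finger opening in m.
Only numpy, scipy, OpenCV 4.12 (cv2) and the standard library are available. Lean on these libraries where they do the work, as an engineer would, in place of code of your own. Each camera call takes 0.05 s, during which the arm holds its last target.

## Working session

There is one attempt and no reset: what is moved stays moved. The work goes in short steps, Python scripts to look and compute and a shell command to move; the robot and the scene stay as the last step left them, time stands still between calls to the robot, and variables do not carry over. Pictures are saved under pics/ and viewed, and the job is handed in when it is done.

```bash
ls; mkdir -p pics; python3 - <<'E'
from cell import manip
import cv2,numpy as np
s=manip.read_state()
print(s)
for n in ("side","top"):
    c=manip.capture(n); cv2.imwrite(f"pics/{n}0.png",c["img"][:,:,::-1]); print(n,c["K"].tolist(),np.round(c["pose"],4).tolist())
    np.savez(f"pics/{n}0.npz",**c)
print(manip.finger_overhang)
E
```

```text
pics
{'t': 0.0, 'joint_positions': array([-1.26779739,  0.62930341,  0.03844816,  1.51835347, -0.02698052,
        0.99632362, -0.01998534]), 'qd': array([-5.23225378e-04, -2.54591786e-05,  1.57316956e-03, -4.69556344e-04,
       -1.59785571e-04,  2.08116277e-03,  8.54800455e-04]), 'joint_torque': array([ 7.61953634e-04, -5.49729145e+01,  1.14364799e+00, -1.86633021e+01,
       -5.22716856e-02,  2.36551941e-02,  1.72634886e-04]), 'position': array([0.2340561 , 0.60565799, 0.19388661]), 'tcp_rot': array([-5.75943311e-01, -3.08804037e+00,  2.89828389e-03]), 'contact_force': array([0.01582224, 0.22261431, 0.35622411]), 'ft_torque': array([-0.01621937, -0.05472668, -0.04275441]), 'grip_width': 0.09391907081884111}
side [[428.6396393861883, 0.0, 254.33470433518227], [0.0, 428.6396393861883, 191.96044731120065], [0.0, 0.0, 1.0]] [[-0.9985, -0.0481, 0.028, 0.5135], [-0.0509, 0.5877, -0.8075, 0.9818], [0.0224, -0.8076, -0.5893, 0.7765], [0.0, 0.0, 0.0, 1.0]]
top [[409.2188284682143, 0.0, 252.18937088812694], [0.0, 409.2188284682143, 188.56119004515048], [0.0, 0.0, 1.0]] [[-0.0161, -0.996, 0.0876, 0.4871], [-0.9999, 0.0157, -0.0058, -0.0169], [0.0044, -0.0877, -0.9961, 1.0634], [0.0, 0.0, 0.0, 1.0]]
0.025
```

View pics/side0.png

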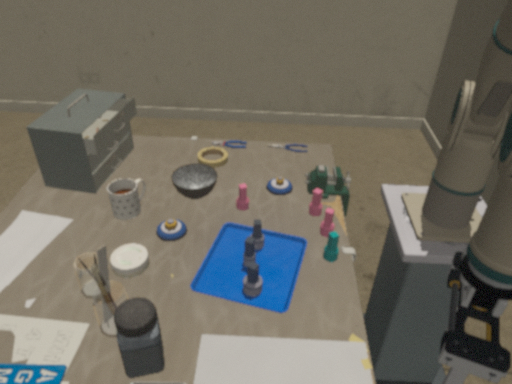

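View pics/top0.png

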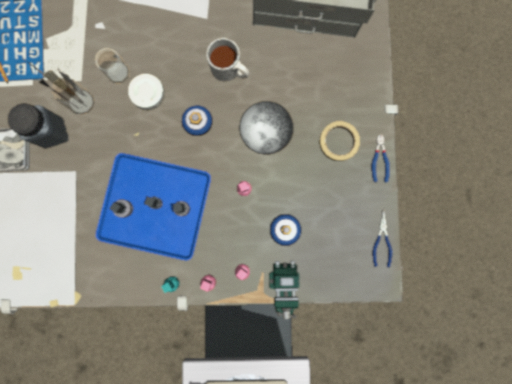

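The top view shows the tray at about (155,205) with the sockets at (121,208), (153,202) and (180,208). Foot candidates are (285,229), which is the near one (lower row means smaller x), and (197,120), which is at the back. Pink and turquoise look-alikes stand outside the tray at (244,187), (242,271), (207,283) and (170,285). I'll enlarge crops to check.

```bash
cat > h.py <<'E'
import numpy as np,cv2
from scipy.spatial.transform import Rotation as R
def ray(c,u,v):
    K=c["K"];d=np.array([(u-K[0,2])/K[0,0],(v-K[1,2])/K[1,1],1.]);P=c["pose"];return P[:3,3],P[:3,:3]@d
def onz(c,u,v,z):
    o,d=ray(c,u,v);return (o+d*(z-o[2])/d[2])
def proj(c,p):
    P=c["pose"];q=P[:3,:3].T@(np.asarray(p)-P[:3,3]);return (c["K"]@q)[:2]/q[2]
E
python3 - <<'E'
from h import *
t=np.load("pics/top0.npz");s=np.load("pics/side0.npz")
a=cv2.resize(t["img"][180:240,90:210],None,fx=6,fy=6,interpolation=cv2.INTER_CUBIC)
cv2.imwrite("pics/c1.png",a[:,:,::-1])
b=cv2.resize(t["img"][205:255,260:310],None,fx=8,fy=8,interpolation=cv2.INTER_CUBIC)
b2=cv2.resize(s["img"][165:205,255:305],None,fx=8,fy=8,interpolation=cv2.INTER_CUBIC)
d=cv2.resize(s["img"][210:310,190:310],None,fx=5,fy=5,interpolation=cv2.INTER_CUBIC)
cv2.imwrite("pics/c2.png",np.vstack([b,b2])[:,:,::-1][:720]);cv2.imwrite("pics/c3.png",d[:,:,::-1])
for p in [(121,208),(153,202),(180,208)]: print(onz(t,*p,0.08))
print(onz(t,285,229,0.035),onz(t,197,120,.035))
E
```

```text
[0.53173886 0.29277993 0.08      ]
[0.54493267 0.21617525 0.08      ]
[0.52948412 0.15136282 0.08      ]
[ 0.47470593 -0.10338105  0.035     ] [0.75588911 0.11544669 0.035     ]
```

View pics/c1.png

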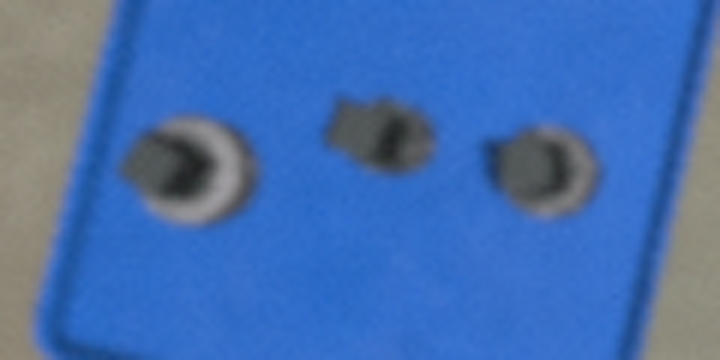

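View pics/c2.png

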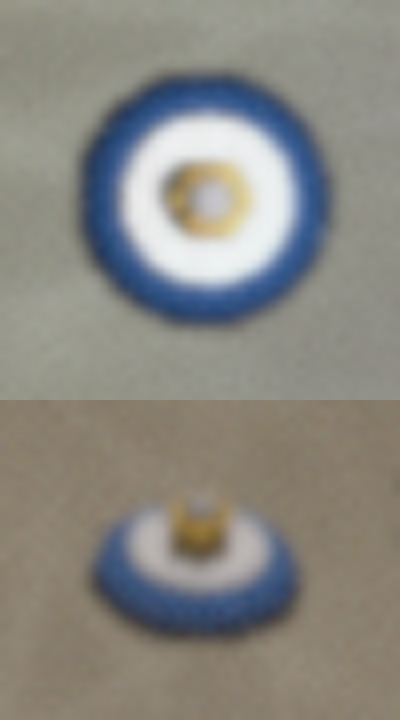

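View pics/c3.png

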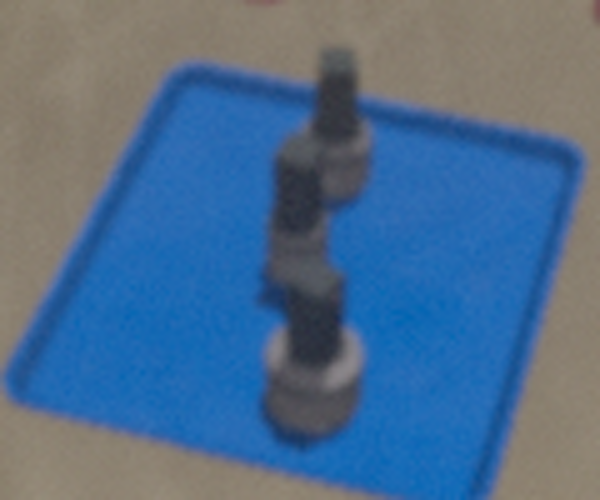

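Left (121,208) is the widest, so it is the large one. The middle one (153,202) is the narrowest, so small, and the right one (180,208) is medium; all are grey steel. The near foot is the one at (285,229), x≈0.475. Next I need the wrist camera's mounting.

```bash
cat >> h.py <<'E'
def T(s):
    M=np.eye(4);M[:3,:3]=R.from_rotvec(s["tcp_rot"]).as_matrix();M[:3,3]=s["position"];return M
def down(yaw): # tool y axis at angle yaw in world, z down
    y=np.array([np.cos(yaw),np.sin(yaw),0]);z=np.array([0,0,-1.]);return np.column_stack([np.cross(y,z),y,z])
def delta(s,p,yaw):
    """shift cm, turn rotvec from measured pose, tool axes; yaw of jaw axis chosen nearest mod pi unless flagged"""
    M=T(s)
    best=None
    for k in (0,np.pi):
        w=R.from_matrix(M[:3,:3].T@down(yaw+k)).as_rotvec()
        if best is None or np.linalg.norm(w)<np.linalg.norm(best): best=w
    return np.round(best,4),np.round(100*M[:3,:3].T@(np.asarray(p)-M[:3,3]),2)
def fray(c,u,v):
    K=c["K"];x=np.array([(u-K[0,2]),(v-K[1,2])]);r=np.linalg.norm(x);th=r/K[0,0]
    d=np.array([*(x/max(r,1e-9)*np.sin(th)),np.cos(th)]);P=c["pose"];return P[:3,3],P[:3,:3]@d
def fonz(c,u,v,z):
    o,d=fray(c,u,v);return o+d*(z-o[2])/d[2]
def fproj(c,p):
    P=c["pose"];q=P[:3,:3].T@(np.asarray(p)-P[:3,3]);th=np.arctan2(np.hypot(q[0],q[1]),q[2]);e=q[:2]/np.hypot(q[0],q[1])
    return c["K"][0,0]*th*e+c["K"][:2,2]
E
python3 - <<'E'
from h import *
from cell import manip
c=manip.capture("wrist");s=manip.read_state();M=T(s)
print(np.round(np.linalg.inv(M)@c["pose"],3),c["K"]); print(np.round(M,3))
cv2.imwrite("pics/w0.png",c["img"][:,:,::-1])
print(np.degrees(np.arctan2(M[1,1],M[0,1])))
for yaw in (0.,60,75,90,105): print(yaw,delta(s,[0.545,0.21,0.20],np.radians(yaw)))
E
```

```text
[[ 0.    -0.971 -0.239  0.069]
 [ 1.     0.     0.001  0.   ]
 [-0.001 -0.239  0.971 -0.19 ]
 [ 0.     0.     0.     1.   ]] [[297.31863964   0.         253.5583047 ]
 [  0.         297.31863964 195.77700002]
 [  0.           0.           1.        ]]
[[-0.933  0.36  -0.001  0.234]
 [ 0.36   0.933 -0.001  0.606]
 [ 0.    -0.001 -1.     0.194]
 [ 0.     0.     0.     1.   ]]
68.86996430813822
0.0 (array([-1.300e-03,  8.000e-04,  1.202e+00]), array([-43.27, -25.71,  -0.56]))
60 (array([-1.400e-03,  1.000e-04,  1.548e-01]), array([-43.27, -25.71,  -0.56]))
75 (array([-1.40e-03, -1.00e-04, -1.07e-01]), array([-43.27, -25.71,  -0.56]))
90 (array([-1.400e-03, -3.000e-04, -3.688e-01]), array([-43.27, -25.71,  -0.56]))
105 (array([-1.400e-03, -5.000e-04, -6.306e-01]), array([-43.27, -25.71,  -0.56]))
```

View pics/w0.png

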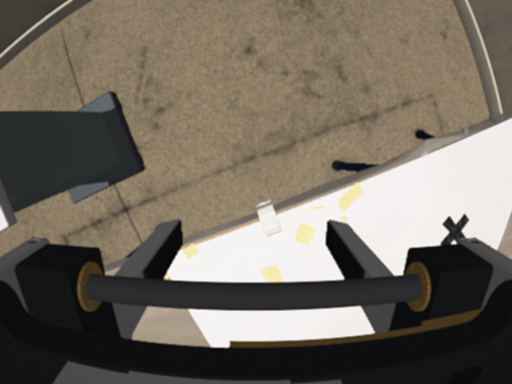

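```bash
python3 - <<'E'
from h import *
from cell import manip
s=manip.read_state(); print(delta(s,[0.585,0.215,0.17],np.radians(75)))
E
```

```text
(array([-1.40e-03, -1.00e-04, -1.07e-01]), array([-46.82, -23.8 ,   2.44]))
```

```bash
python3 -m inch '[[0,0,-0.1,-47,-24,0,0],[0,0,-0.1,-47,-24,0,0],[0,0,-0.1,-47,-24,0,0],[0,0,-0.1,-47,-24,0,0],[0,0,-0.1,-47,-24,0,0],[0,0,-0.1,-47,-24,0,0],[0,0,-0.1,-47,-24,0,0],[0,0,-0.1,-47,-24,0,0]]' 20
python3 - <<'E'
from h import *
from cell import manip
s=manip.read_state(); print(s["t"],s["position"],delta(s,[0.585,0.215,0.17],np.radians(75)))
E
```

```text
t: 0.82
position: [0.4575, 0.3561, 0.1947]
tcp_rot: [-0.421, -3.113, 0.0]
contact_force: [0.3, 0.2, -0.8]
grip_width: 0.0476
0.8167 [0.45747489 0.35610604 0.19468133] (array([-0.0002, -0.0002, -0.0069]), array([-16.04, -10.22,   2.47]))
```

```bash
python3 -m inch '[[0,0,0,-16,-10.2,2.5,0],[0,0,0,-16,-10.2,2.5,0],[0,0,0,-16,-10.2,2.5,0],[0,0,0,-16,-10.2,2.5,0],[0,0,0,-16,-10.2,2.5,0],[0,0,0,-16,-10.2,2.5,0],[0,0,0,-16,-10.2,2.5,0],[0,0,0,-16,-10.2,2.5,0]]'
python3 - <<'E'
from h import *
from cell import manip
c=manip.capture("wrist");np.savez("pics/w1.npz",**c);cv2.imwrite("pics/w1.png",c["img"][:,:,::-1])
c=manip.capture("top");np.savez("pics/t1.npz",**c)
E
```

```text
t: 1.48
position: [0.5828, 0.2183, 0.1695]
tcp_rot: [-0.419, -3.112, -0.001]
contact_force: [-0.6, 1.5, 0.3]
grip_width: 0.0469
```

View pics/w1.png

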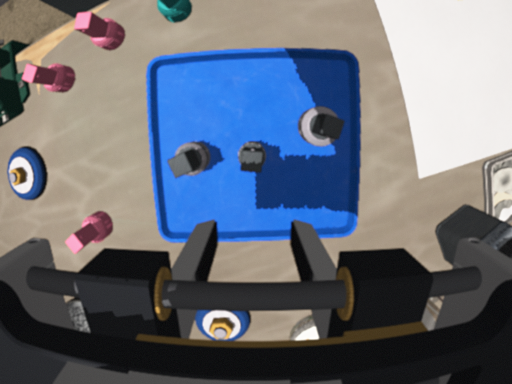

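The wrist view shows medium at (190,160), small at (252,157) and large at (320,127), with the near foot at (27,174).

```bash
python3 - <<'E'
from h import *
c=np.load("pics/w1.npz");i=c["img"]
a=cv2.resize(i[130:185,225:280],None,fx=10,fy=10,interpolation=cv2.INTER_CUBIC)
b=cv2.resize(i[130:185,160:215],None,fx=10,fy=10,interpolation=cv2.INTER_CUBIC)
d=cv2.resize(i[140:205,0:60],None,fx=9,fy=9,interpolation=cv2.INTER_CUBIC)
cv2.imwrite("pics/c4.png",a[:,:,::-1]);cv2.imwrite("pics/c5.png",d[:,:,::-1]);cv2.imwrite("pics/c6.png",b[:,:,::-1])
E
```

```text
(no output)
```

View pics/c4.png

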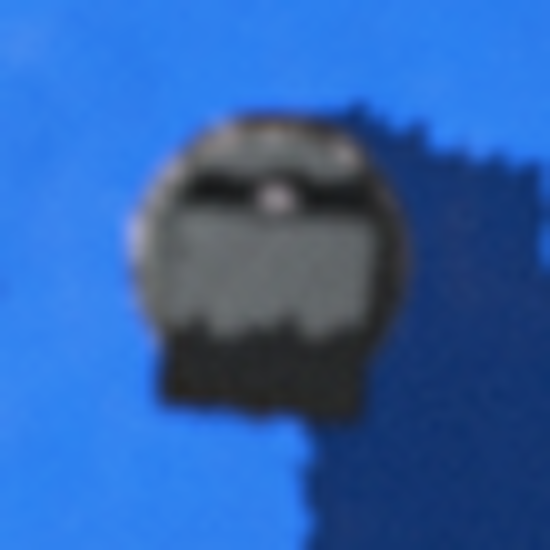

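View pics/c6.png

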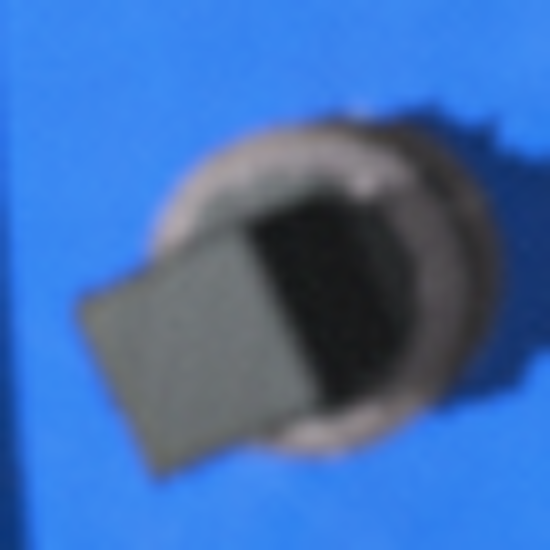

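View pics/c5.png

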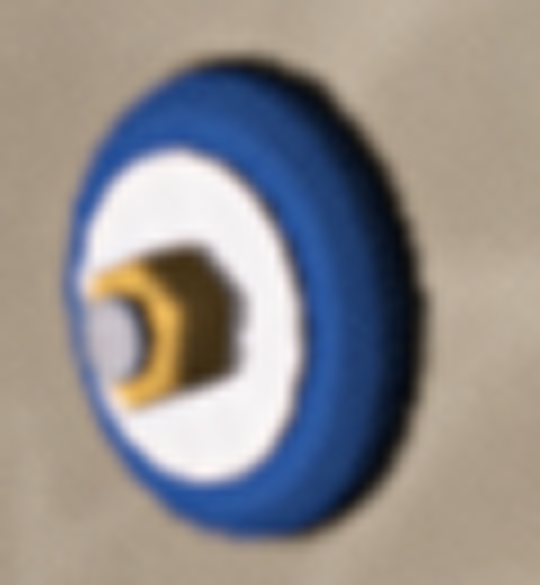

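```bash
python3 - <<'E'
from h import *
c=np.load("pics/w1.npz")
def sq(pts,off,n):
    P=np.array([fonz(c,off[0]+(u+.5)/10-.5,off[1]+(v+.5)/10-.5,0.083)[:2] for u,v in pts])
    print(n,P.mean(0)); 
    for k in range(4):
        e=P[(k+1)%4]-P[k]; print("  len %.4f ang %.1f"%(np.linalg.norm(e),np.degrees(np.arctan2(e[1],e[0]))%90))
sq([(170,215),(378,220),(370,408),(165,403)],(225,130),"small")
sq([(78,300),(240,225),(320,395),(155,480)],(160,130),"medium")
# blue tray edges
i=c["img"].astype(int)
t=np.load("pics/top0.npz")
for n,px in (("TL",(120,155)),("TR",(210,174)),("BR",(191,258)),("BL",(98,238))): print(n,onz(t,*px,0.012)[:2])
# foot from top & wrist
for cc,f,px in ((t,onz,(285.7,229.3)),(c,fonz,None)):
    if px: print(f(cc,*px,0.02))
# white washer ellipse in top view
for cc,f,box in ((t,onz,(260,205,50,50)),(c,fonz,(0,140,60,65))):
    x,y,w,h=box; im=cc["img"][y:y+h,x:x+w]; hsv=cv2.cvtColor(im,cv2.COLOR_RGB2HSV)
    m=((hsv[...,0]>100)&(hsv[...,0]<125)&(hsv[...,1]>110)).astype(np.uint8)
    cs,_=cv2.findContours(m,cv2.RETR_EXTERNAL,cv2.CHAIN_APPROX_NONE); k=max(cs,key=cv2.contourArea)
    e=cv2.fitEllipse(k); u,v=e[0][0]+x,e[0][1]+y; print(e,u,v,f(cc,u,v,0.012))
    wm=((hsv[...,1]<40)&(hsv[...,2]>170)).astype(np.uint8)
    cs,_=cv2.findContours(wm,cv2.RETR_EXTERNAL,cv2.CHAIN_APPROX_NONE); k=max(cs,key=cv2.contourArea); k=cv2.convexHull(k)
    e=cv2.fitEllipse(k); u,v=e[0][0]+x,e[0][1]+y; print("washer",e,f(cc,u,v,0.021))
E
```

```text
small [0.54895978 0.22649031]
  len 0.0194 ang 73.2
  len 0.0178 ang 72.5
  len 0.0193 ang 73.2
  len 0.0178 ang 72.8
medium [0.53354114 0.15881786]
  len 0.0178 ang 7.2
  len 0.0180 ang 8.5
  len 0.0187 ang 10.3
  len 0.0190 ang 6.0
TL [0.67236687 0.31842589]
TR [0.6190941  0.08542145]
BR [0.40500936 0.13517037]
BL [0.45931928 0.37179263]
[ 0.47373873 -0.1064021   0.02      ]
((25.118412017822266, 24.45989227294922), (28.56821060180664, 29.261070251464844), 173.73101806640625) 285.11841201782227 229.45989227294922 [ 0.47325347 -0.10559089  0.012     ]
washer ((25.381624221801758, 24.445280075073242), (21.129072189331055, 21.274009704589844), 126.77393341064453) [ 0.47339806 -0.10550023  0.021     ]
((25.5263671875, 33.381160736083984), (36.186492919921875, 47.49993133544922), 173.4884490966797) 25.5263671875 173.38116073608398 [ 0.47641451 -0.10198691  0.012     ]
washer ((20.679407119750977, 34.82365417480469), (23.291908264160156, 36.61056137084961), 170.08575439453125) [ 0.47618009 -0.10450273  0.021     ]
```

```bash
python3 - <<'E'
from h import *
from cell import manip
s=manip.read_state(); print(s["position"],delta(s,[0.549,0.2265,0.072],np.radians(73)))
E
```

```text
[0.58248798 0.21923973 0.16986467] (array([ 0.0009, -0.001 ,  0.0309]), array([ 3.41, -0.19,  9.79]))
```

```bash
python3 -m inch '[[0,0,0.03,3.4,-0.2,0,0],[0,0,0.03,3.4,-0.2,0,0],[0,0,0.03,3.4,-0.2,3,0],[0,0,0.03,3.4,-0.2,5,0],[0,0,0.03,3.4,-0.2,7,0],[0,0,0.03,3.4,-0.2,9,0],[0,0,0.03,3.4,-0.2,9.8,0],[0,0,0.03,3.4,-0.2,9.8,0]]'
python3 - <<'E'
from h import *
from cell import manip
c=manip.capture("wrist");cv2.imwrite("pics/w2.png",c["img"][:,:,::-1])
E
```

```text
t: 2.25
position: [0.5483, 0.2249, 0.0702]
tcp_rot: [-0.464, -3.104, 0.002]
contact_force: [0.2, 0.2, -0.4]
grip_width: 0.0471
```

View pics/w2.png

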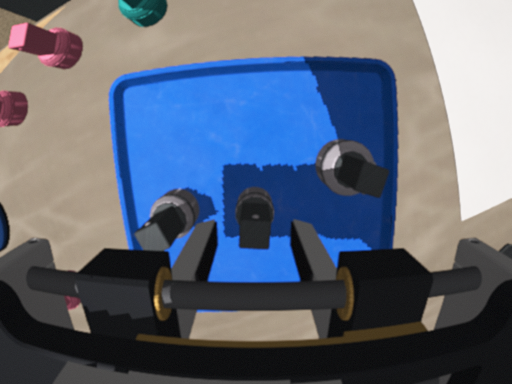

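The small adapter is centred between the fingers at (254,225). I'll close, then lift straight up.

```bash
python3 -m inch '[[0,0,0,0,0,0,-1],[0,0,0,0,0,0,-1],[0,0,0,0,0,0,-1],[0,0,0,0,0,0,-1],[0,0,0,0,0,0,-1],[0,0,0,0,0,0,-1],[0,0,0,0,0,0,-1],[0,0,0,0,0,-0.5,-1]]' 30
python3 - <<'E'
from h import *
from cell import manip
s=manip.read_state(); print(s["position"],s["contact_force"],s["grip_width"])
E
```

```text
t: 2.97
position: [0.5508, 0.2236, 0.0773]
tcp_rot: [0.469, 3.106, -0.0]
contact_force: [-0.4, 0.9, -0.2]
grip_width: 0.0005
[0.55081262 0.22355287 0.0773275 ] [-0.40530489  0.93153291 -0.23476583] 0.0005047238858099938
```

The gripper shut on nothing, so I'll look.

```bash
python3 - <<'E'
from h import *
from cell import manip
c=manip.capture("wrist");np.savez("pics/w3.npz",**c);cv2.imwrite("pics/w3.png",cv2.resize(c["img"][130:260,130:400],None,fx=2.9,fy=2.9)[:,:,::-1])
c=manip.capture("side");cv2.imwrite("pics/s3.png",cv2.resize(c["img"][180:320,180:330],None,fx=4,fy=4)[:,:,::-1])
E
```

```text
(no output)
```

View pics/w3.png

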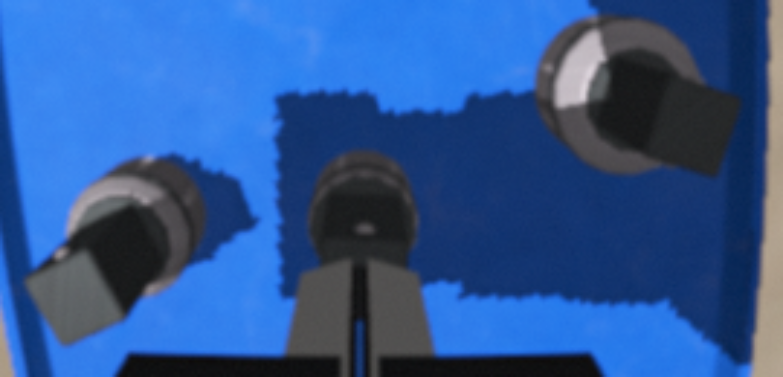

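View pics/s3.png

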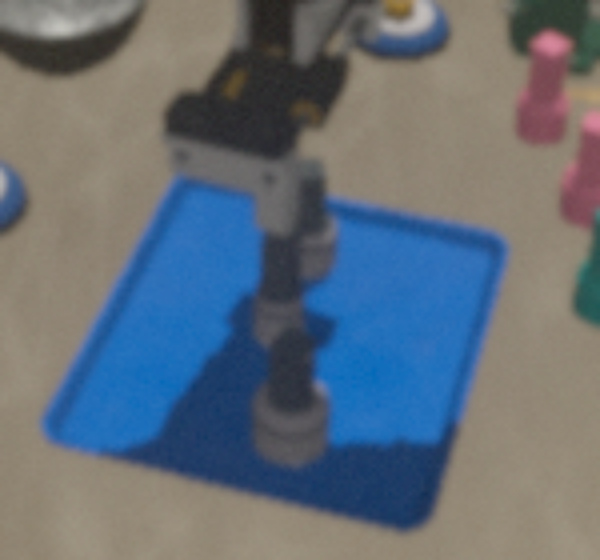

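```bash
python3 - <<'E'
from h import *
from cell import manip
s=manip.read_state();M=T(s);w=np.load("pics/w3.npz");w1=np.load("pics/w1.npz");sd=np.load("pics/side0.npz");t=np.load("pics/top0.npz")
tip=(M@[0,0,.025,1])[:3]
print("tip",tip,"wrist crop",(fproj(w,tip)-[130,130])*2.9,"side crop",(proj(sd,tip)-[180,180])*4)
print(np.round(np.linalg.inv(M)@w["pose"],3))
# small top via side0: crop c3 (190,210) x5
for px,n in (((300,148),"small"),((338,55),"med"),((315,278),"large")):
    print(n,"side",onz(sd,190+px[0]/5,210+px[1]/5,.083))
for px,n in (((350,125),"small"),((525,160),"med"),((150,158),"large")):
    print(n,"top",onz(t,90+px[0]/6,180+px[1]/6,.083))
p=[.549,.2265,.083]; print(fproj(w1,p),proj(sd,p),proj(t,p))
print(fproj(w,p))
E
```

```text
tip [0.5510684  0.22442626 0.05267987] wrist crop [359.15157602 250.15382922] side crop [272.41726572 275.00028071]
[[-0.    -0.971 -0.238  0.069]
 [ 1.     0.    -0.    -0.   ]
 [ 0.    -0.238  0.971 -0.19 ]
 [ 0.     0.     0.     1.   ]]
small side [0.5469533  0.22458747 0.083     ]
med side [0.53197133 0.15445744 0.083     ]
large side [0.53527654 0.30899017 0.083     ]
small top [0.54773238 0.22664711 0.083     ]
med top [0.53264139 0.15682674 0.083     ]
large top [0.53581862 0.3062154  0.083     ]
[251.64370022 160.7604826 ] [249.09355135 240.10069357] [148.39803801 200.30410458]
[256.00762103 226.55700807]
```

```bash
python3 - <<'E'
from h import *
from cell import manip
s=manip.read_state();M=T(s);w=np.load("pics/w3.npz");w1=np.load("pics/w1.npz");sd=np.load("pics/side0.npz");t=np.load("pics/top0.npz")
for z in (-.01,0,.01,.025):
  for x in (-.008,0,.008): print(z,x,(fproj(w,(M@[x,.0,z,1])[:3])))
# tray corners (outer rim)
def tray(c,f,n,hi):
    hsv=cv2.cvtColor(c["img"],cv2.COLOR_RGB2HSV); m=((hsv[...,0]>100)&(hsv[...,0]<122)&(hsv[...,1]>150)).astype(np.uint8)
    cs,_=cv2.findContours(m,cv2.RETR_EXTERNAL,cv2.CHAIN_APPROX_NONE);k=max(cs,key=cv2.contourArea)
    P=np.array([f(c,*p[0],0.012)[:2]*1000 for p in k],np.float32)
    print(n,cv2.minAreaRect(P))
tray(w1,fonz,"w1",.012);tray(t,onz,"top",0);tray(sd,onz,"side",0)
E
```

```text
-0.01 -0.008 [253.8699758  244.04370206]
-0.01 0 [253.87318677 232.6942044 ]
-0.01 0.008 [253.87616381 221.00425776]
0 -0.008 [253.86155571 238.36083865]
0 0 [253.86436915 227.45149175]
0 0.008 [253.86696571 216.24491488]
0.01 -0.008 [253.85381283 233.1695529 ]
0.01 0 [253.85628942 222.67463515]
0.01 0.008 [253.85856536 211.91898477]
0.025 -0.008 [253.84330938 226.17904706]
0.025 0 [253.84537104 216.25994111]
0.025 0.008 [253.84725442 206.12480223]
w1 ((541.8680419921875, 231.85922241210938), (255.44137573242188, 233.57705688476562), 76.50292205810547)
top ((539.3695068359375, 232.04464721679688), (251.23570251464844, 228.5343475341797), 76.509521484375)
side ((541.0667724609375, 229.49749755859375), (249.75059509277344, 229.42543029785156), 76.6351318359375)
```

```bash
python3 - <<'E'
from h import *
from cell import manip
s=manip.read_state();M=T(s);w=np.load("pics/w3.npz");sd=np.load("pics/side0.npz")
for x in (0,.008,-.008):
  for z in (-.02,-.01,0,.01,.025): print(x,z,np.round((proj(sd,(M@[x,0,z,1])[:3])-[180,180])*4))
# plane intersection: finger outer edges
c=manip.capture("side");np.savez("pics/s3.npz",**c)
cv2.imwrite("pics/s3b.png",cv2.resize(c["img"][205:265,225:285],None,fx=10,fy=10,interpolation=cv2.INTER_CUBIC)[:,:,::-1])
cv2.imwrite("pics/w3b.png",cv2.resize(w["img"][180:250,220:290],None,fx=8,fy=8,interpolation=cv2.INTER_CUBIC)[:,:,::-1])
E
```

```text
0 -0.02 [274. 219.]
0 -0.01 [273. 232.]
0 0 [273. 244.]
0 0.01 [273. 257.]
0 0.025 [272. 275.]
0.008 -0.02 [286. 223.]
0.008 -0.01 [286. 235.]
0.008 0 [286. 248.]
0.008 0.01 [285. 260.]
0.008 0.025 [285. 278.]
-0.008 -0.02 [261. 216.]
-0.008 -0.01 [261. 229.]
-0.008 0 [261. 241.]
-0.008 0.01 [260. 253.]
-0.008 0.025 [260. 272.]
```

View pics/s3b.png

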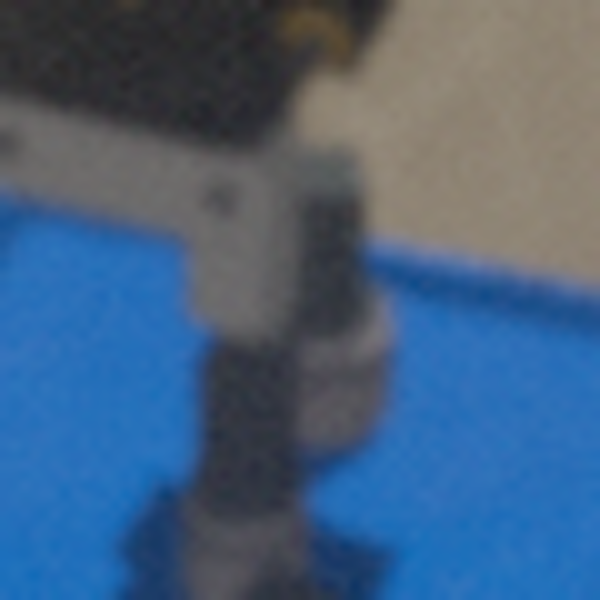

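View pics/w3b.png

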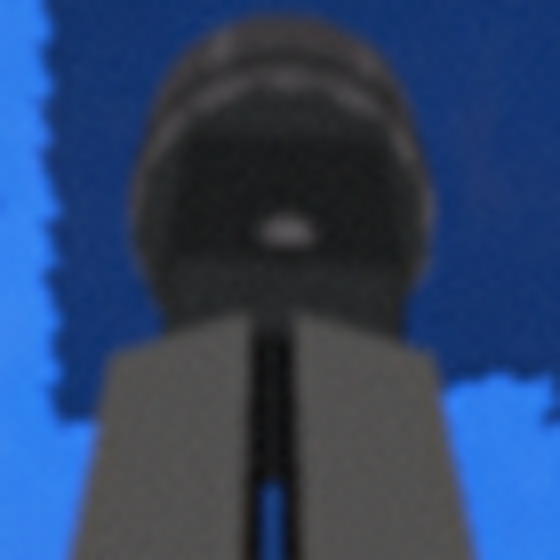

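Both views (side tip row 239, wrist tip row 219) put the real fingertips about 10 mm behind the reported TCP, not 25 mm ahead. The fingers therefore shut just above the adapter. The tray scale (255×233 mm) confirms the camera geometry. I'll open and go lower in stages.

```bash
python3 - <<'E'
from h import *
from cell import manip
s=manip.read_state(); print(s["position"],delta(s,[0.5485,0.226,0.055],np.radians(73)))
E
python3 -m inch '[[0,0,0,0,0,-1,0],[0,0,0,0,0,-1,0],[0,0,0,0,0,-1,0],[0,0,0,0,0,-1,0],[0,0,0,0.3,0.1,-1,0],[0,0,0,0.3,0.1,0,0],[0,0,0,0.3,0.1,2,0],[0,0,0,0.3,0.1,2.2,0]]'
python3 - <<'E'
from h import *
from cell import manip
c=manip.capture("wrist");cv2.imwrite("pics/w4.png",c["img"][:,:,::-1])
c=manip.capture("side");cv2.imwrite("pics/s4.png",cv2.resize(c["img"][180:320,180:330],None,fx=4,fy=4)[:,:,::-1])
s=manip.read_state(); print(s["position"],s["contact_force"],s["grip_width"],delta(s,[0.5485,0.226,0.045],np.radians(73)))
E
```

```text
[0.55062896 0.22439821 0.07716184] (array([ 0.0007,  0.0005, -0.0021]), array([0.25, 0.09, 2.22]))
t: 3.78
position: [0.5455, 0.2253, 0.0516]
tcp_rot: [-0.466, -3.102, 0.004]
contact_force: [0.1, -0.2, -1.3]
grip_width: 0.0462
[0.546592   0.22561614 0.05342124] [0.03815019 1.12378831 0.33722525] 0.046736441698442925 (array([-0.002 , -0.0024, -0.0019]), array([-0.17,  0.09,  0.84]))
```

View pics/w4.png

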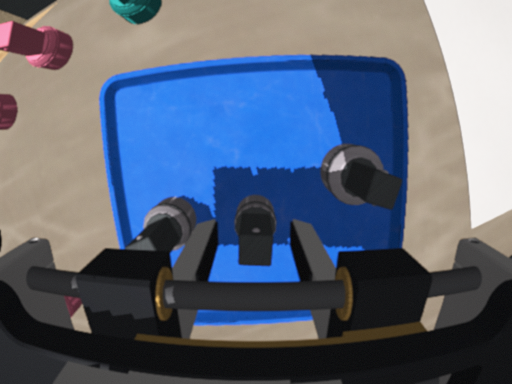

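View pics/s4.png

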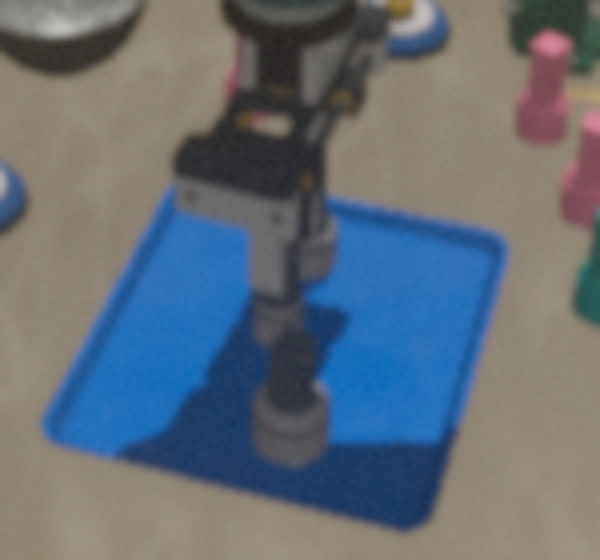

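```bash
python3 -m inch '[[0,0,0,-0.1,0.1,0.8,0],[0,0,0,-0.1,0.1,0.8,0],[0,0,0,-0.1,0.1,0.8,-1],[0,0,0,-0.1,0.1,0.8,-1],[0,0,0,-0.1,0.1,0.8,-1],[0,0,0,-0.1,0.1,0.8,-1],[0,0,0,-0.1,0.1,0.8,-1],[0,0,0,-0.1,0.1,0.8,-1]]' 30
```

```text
t: 4.55
position: [0.5492, 0.2267, 0.0471]
tcp_rot: [0.468, 3.106, 0.0]
contact_force: [-0.8, -0.2, 1.8]
grip_width: 0.0195
```

Gripped at a width of 19.5 mm. Lift and carry towards the near foot.

```bash
python3 -m inch '[[0,0,0,0,0,-3,-1],[0,0,0,0,0,-6,-1],[0,0,0,0,0,-9,-1],[0,0,0,0,0,-11,-1],[0,0,0,0,0,-11,-1],[0,0,0,0,0,-11,-1],[0,0,0,0,0,-11,-1],[0,0,0,0,0,-11,-1]]'
python3 - <<'E'
from h import *
from cell import manip
c=manip.capture("side");np.savez("pics/s5.npz",**c);cv2.imwrite("pics/s5.png",cv2.resize(c["img"][120:320,150:350],None,fx=3,fy=3)[:,:,::-1])
s=manip.read_state(); print(s["position"],s["contact_force"],s["ft_torque"],s["grip_width"],delta(s,[0.535,-0.125,0.15],np.radians(73)))
E
```

```text
t: 5.22
position: [0.5479, 0.2262, 0.1551]
tcp_rot: [-0.467, -3.104, 0.003]
contact_force: [0.2, 0.8, -0.1]
grip_width: 0.0197
[0.54797014 0.22617413 0.15512015] [ 0.07992447  0.14653343 -0.23381586] [ 0.01600929  0.02912718 -0.00475776] 0.01969421256388943 (array([-0.0021, -0.0024, -0.0021]), array([ -9.1 , -33.94,   0.56]))
```

View pics/s5.png

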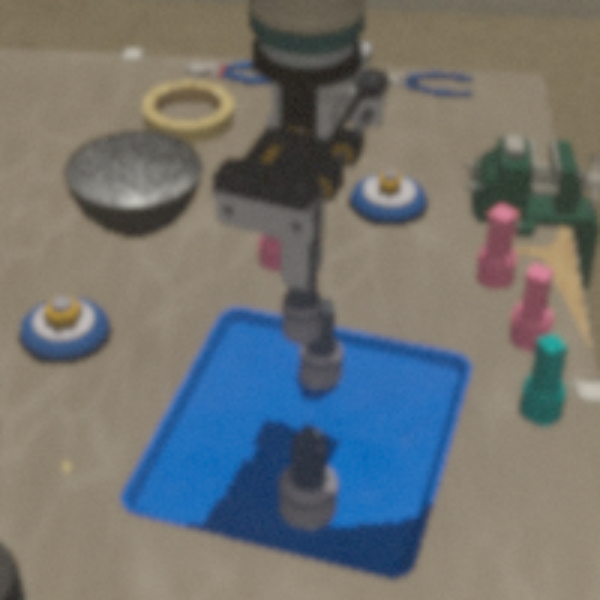

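The small socket is held and lifted at (300,310) in the crop. I'll carry it to a spot beside the near foot.

```bash
python3 -m inch '[[0,0,0,-9,-34,0,-1],[0,0,0,-9,-34,0,-1],[0,0,0,-9,-34,0,-1],[0,0,0,-9,-34,0,-1],[0,0,0,-9,-34,0,-1],[0,0,0,-9,-34,0,-1],[0,0,0,-9,-34,0,-1],[0,0,0,-9,-34,0,-1]]'
python3 -m inch '[[0,0,0,0,-0.5,2,-1],[0,0,0,0,-1.5,2,-1],[0,0,0,0,-1.5,2,-1],[0,0,0,0,-1.5,2,-1],[0,0,0,0,-1.5,2,-1],[0,0,0,0,-1.5,2,-1],[0,0,0,0,-1.5,2,-1],[0,0,0,0,-1.5,2,-1]]'
python3 - <<'E'
from h import *
from cell import manip
c=manip.capture("wrist");np.savez("pics/w6.npz",**c);cv2.imwrite("pics/w6.png",c["img"][:,:,::-1])
s=manip.read_state(); print(s["position"],s["contact_force"],s["grip_width"])
E
```

```text
t: 5.93
position: [0.5346, -0.1082, 0.1557]
tcp_rot: [-0.467, -3.105, -0.0]
contact_force: [1.6, 0.1, -0.9]
grip_width: 0.0194
t: 6.6
position: [0.5318, -0.1198, 0.1371]
tcp_rot: [0.465, 3.106, 0.0]
contact_force: [0.2, 0.2, -0.1]
grip_width: 0.0198
[ 0.53166438 -0.11996334  0.13705557] [ 0.22128142 -0.5938911  -1.0629126 ] 0.019768294812368494
```

View pics/w6.png

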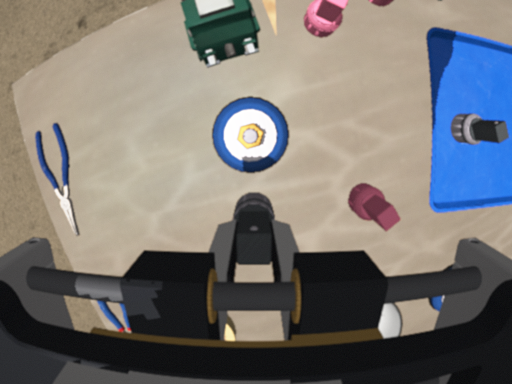

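The nut is at (250,135) in the wrist view and the held socket at (254,215). I'll enlarge the nut.

```bash
python3 - <<'E'
from h import *
c=np.load("pics/w6.npz");i=c["img"]
a=cv2.resize(i[112:158,227:275],None,fx=14,fy=14,interpolation=cv2.INTER_CUBIC)
cv2.imwrite("pics/c7.png",a[:,:,::-1][:600])
im=i[90:180,205:300];x,y=205,90
hsv=cv2.cvtColor(im,cv2.COLOR_RGB2HSV)
m=((hsv[...,0]>100)&(hsv[...,0]<125)&(hsv[...,1]>110)).astype(np.uint8)
cs,_=cv2.findContours(m,cv2.RETR_EXTERNAL,cv2.CHAIN_APPROX_NONE);k=max(cs,key=cv2.contourArea)
P=np.array([fonz(c,p[0][0]+x,p[0][1]+y,0.01)[:2]*1000 for p in k],np.float32);print("disc",cv2.minEnclosingCircle(P),cv2.fitEllipse(P))
n=((hsv[...,0]>12)&(hsv[...,0]<32)&(hsv[...,1]>110)).astype(np.uint8)
cs,_=cv2.findContours(n,cv2.RETR_EXTERNAL,cv2.CHAIN_APPROX_NONE);k=max(cs,key=cv2.contourArea)
P=np.array([fonz(c,p[0][0]+x,p[0][1]+y,0.034)[:2]*1000 for p in k],np.float32);h=cv2.convexHull(P);print("nut",cv2.minEnclosingCircle(h),cv2.minAreaRect(h),cv2.approxPolyDP(h,1.5,True).reshape(-1,2).tolist())
# width as function of angle
for a in range(0,180,10):
    d=P@[np.cos(np.radians(a)),np.sin(np.radians(a))]; print(a,round(float(np.ptp(d)),1),end="; ")
E
```

```text
disc ((475.7378234863281, -105.76838684082031), 39.859249114990234) ((475.6185302734375, -105.72857666015625), (78.2552261352539, 78.63623046875), 2.023137092590332)
nut ((475.556884765625, -105.31645965576172), 12.430376052856445) ((475.8627624511719, -105.27108001708984), (22.11703109741211, 23.766990661621094), 57.324275970458984) [[466.16448974609375, -98.38055419921875], [464.8783264160156, -109.24565124511719], [467.7767639160156, -113.2225112915039], [475.6922302246094, -117.74595642089844], [485.90277099609375, -111.62877655029297], [484.9028625488281, -97.931640625], [475.0528259277344, -92.89640808105469]]
0 21.7; 10 23.0; 20 24.1; 30 24.4; 40 24.0; 50 23.0; 60 22.3; 70 23.4; 80 24.4; 90 24.8; 100 24.6; 110 23.6; 120 22.4; 130 23.1; 140 23.6; 150 23.7; 160 23.1; 170 22.5;
```

View pics/c7.png

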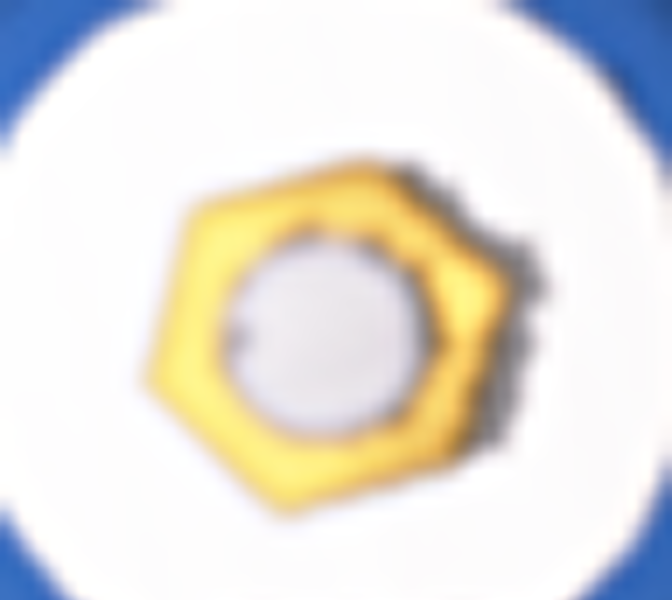

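```bash
python3 - <<'E'
from h import *
from cell import manip
s=manip.read_state(); print(delta(s,[0.4757,-0.1055,0.10],np.radians(90)))
E
```

```text
(array([ 2.000e-04,  5.000e-04, -2.975e-01]), array([ 5.78, -0.26,  3.7 ]))
```

```bash
python3 -m inch '[[0,0,-0.1,2,-0.1,1,-1],[0,0,-0.2,4,-0.2,2,-1],[0,0,-0.3,5.8,-0.3,2.5,-1],[0,0,-0.3,5.8,-0.3,3.7,-1],[0,0,-0.3,5.8,-0.3,3.7,-1],[0,0,-0.3,5.8,-0.3,3.7,-1],[0,0,-0.3,5.8,-0.3,3.7,-1],[0,0,-0.3,5.8,-0.3,3.7,-1]]'
python3 - <<'E'
from h import *
from cell import manip
c=manip.capture("side");np.savez("pics/s7.npz",**c);cv2.imwrite("pics/s7.png",cv2.resize(c["img"][130:220,230:330],None,fx=6,fy=6)[:,:,::-1])
s=manip.read_state(); print(s["position"],s["contact_force"],s["grip_width"],delta(s,[0.4757,-0.1055,0.078],np.radians(90)))
E
```

```text
t: 7.32
position: [0.4762, -0.1067, 0.1004]
tcp_rot: [-0.002, 3.14, -0.001]
contact_force: [-0.3, 0.5, -1.3]
grip_width: 0.0199
[ 0.47606059 -0.10665237  0.10028177] [-0.93277671 -0.09256761 -0.82137302] 0.01975155187616361 (array([-0.0003,  0.0015,  0.0011]), array([0.04, 0.12, 2.23]))
```

View pics/s7.png

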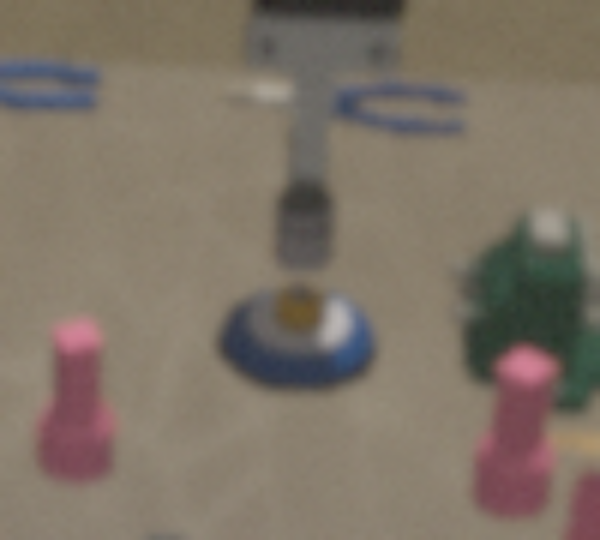

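The socket is above the nut at (300,300). Lowering gently; contact if blocked should come at TCP z≈0.079.

```bash
python3 -m inch '[[0,0,0,0,0.1,0.5,-1],[0,0,0,0,0.1,1,-1],[0,0,0,0,0.1,1.5,-1],[0,0,0,0,0.1,1.8,-1],[0,0,0,0,0.1,2,-1],[0,0,0,0,0.1,2.2,-1],[0,0,0,0,0.1,2.3,-1],[0,0,0,0,0.1,2.4,-1]]'
```

```text
t: 8.03
position: [0.4759, -0.1061, 0.0769]
tcp_rot: [-0.001, 3.14, -0.001]
contact_force: [-3.8, -0.7, 23.4]
grip_width: 0.0197
```

Blocked at z=0.077 with 23 N. I'll also test it turned by 30°, since adapter symmetry leaves the bore orientation open.

```bash
python3 -m inch '[[0,0,0,0,0,-0.5,-1],[0,0,0.12,0,0,-0.5,-1],[0,0,0.24,0,0,-0.5,-1],[0,0,0.36,0,0,-0.5,-1],[0,0,0.48,0,0,-0.5,-1],[0,0,0.52,0,0,-0.4,-1],[0,0,0.52,0,0,-0.2,-1],[0,0,0.52,0,0,0.05,-1]]'
python3 - <<'E'
from h import *
from cell import manip
c=manip.capture("side");cv2.imwrite("pics/s8.png",cv2.resize(c["img"][130:220,230:330],None,fx=6,fy=6)[:,:,::-1])
s=manip.read_state(); print(s["position"],s["contact_force"],s["ft_torque"],s["grip_width"])
E
```

```text
t: 8.7
position: [0.4756, -0.1054, 0.0774]
tcp_rot: [0.803, 3.036, 0.001]
contact_force: [-6.7, 2.0, 44.0]
grip_width: 0.02
[ 0.47567076 -0.10558168  0.07742868] [-4.62846077  1.79875795 24.42933886] [ 0.26712387  1.20860529 -0.06204431] 0.019912416174519217
```

View pics/s8.png

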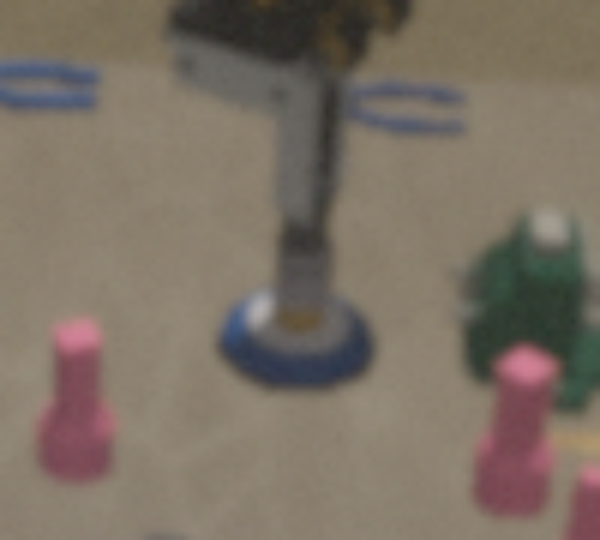

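The nut's top flank is visible below the rim and the socket won't go down in either orientation, so small doesn't fit. Returning it to its place.

```bash
python3 -m inch '[[0,0,0,0,0,-3,-1],[0,0,0,0,0,-6,-1],[0,0,-0.1,0,0,-8,-1],[0,0,-0.22,0,0,-8,-1],[0,0,-0.22,0,0,-8,-1],[0,0,-0.22,0,0,-8,-1],[0,0,-0.22,0,0,-8,-1],[0,0,-0.22,0,0,-8,-1]]'
python3 - <<'E'
from h import *
from cell import manip
s=manip.read_state(); print(s["position"],s["contact_force"],s["grip_width"],delta(s,[0.548,0.2262,0.155],np.radians(73)))
E
```

```text
t: 9.42
position: [0.4742, -0.1054, 0.1544]
tcp_rot: [-0.47, -3.104, -0.0]
contact_force: [-0.2, 0.4, -1.7]
grip_width: 0.0199
[ 0.47424499 -0.10542288  0.15442742] [-0.24532294  0.4048395  -1.70462832] 0.019875908537628564 (array([-0.0003, -0.002 , -0.0038]), array([ 2.77, 33.86, -0.06]))
```

```bash
python3 -m inch '[[0,0,0,2.8,33.9,0,-1],[0,0,0,2.8,33.9,0,-1],[0,0,0,2.8,33.9,0,-1],[0,0,0,2.8,33.9,0,-1],[0,0,0,2.8,33.9,0,-1],[0,0,0,2.8,33.9,0,-1],[0,0,0,2.8,33.9,0,-1],[0,0,0,2.8,33.9,0,-1]]'
python3 - <<'E'
from h import *
from cell import manip
s=manip.read_state(); print(s["position"],s["contact_force"],s["grip_width"],delta(s,[0.548,0.2262,0.048],np.radians(73)))
E
```

```text
t: 10.08
position: [0.5461, 0.222, 0.1543]
tcp_rot: [-0.469, -3.105, 0.002]
contact_force: [0.4, -0.2, -1.6]
grip_width: 0.02
[0.54607099 0.22201841 0.1543415 ] [ 0.36250088 -0.21548243 -1.62442453] 0.02002406432816547 (array([-0.0013, -0.0012, -0.0029]), array([-0.07,  0.47, 10.63]))
```

```bash
python3 -m inch '[[0,0,0,0,0.4,2,-1],[0,0,0,0,0.4,5,-1],[0,0,0,0,0.4,8,-1],[0,0,0,0,0.4,9,-1],[0,0,0,0,0.4,9.8,-1],[0,0,0,0,0.4,10.2,-1],[0,0,0,0,0.4,10.5,-1],[0,0,0,0,0.4,10.6,-1]]'
```

```text
t: 10.75
position: [0.5485, 0.224, 0.05]
tcp_rot: [0.468, 3.105, 0.001]
contact_force: [-0.1, -0.9, -0.9]
grip_width: 0.0201
```

```bash
python3 -m inch '[[0,0,0,0,0,0.1,-1],[0,0,0,0,0,0.2,-1],[0,0,0,0,0,0.25,-1],[0,0,0,0,0,0.3,-1],[0,0,0,0,0,0.35,-1],[0,0,0,0,0,0.35,-1],[0,0,0,0,0,0.35,-1],[0,0,0,0,0,0.35,-1]]'
```

```text
t: 11.42
position: [0.5482, 0.224, 0.0469]
tcp_rot: [0.468, 3.106, 0.001]
contact_force: [-1.3, -0.5, 5.2]
grip_width: 0.0202
```

Floor contact at 5 N. Open, then rise.

```bash
python3 -m inch '[[0,0,0,0,0,0,0],[0,0,0,0,0,0,0],[0,0,0,0,0,0,0],[0,0,0,0,0,0,0],[0,0,0,0,0,-2,0],[0,0,0,0,0,-5,0],[0,0,0,0,0,-9,0],[0,0,0,-3,-3,-10,0]]'
python3 -m inch '[[0,0,0,-1,-3,0,0],[0,0,0,-1,-3,0,0],[0,0,0,-1,-3,0,0],[0,0,0,-1,-3,0,0],[0,0,0,-1,-3,0,0],[0,0,0,-1,-3,0,0],[0,0,0,-1,-3,0,0],[0,0,0,-1,-3,0,0]]'
python3 - <<'E'
from h import *
from cell import manip
c=manip.capture("wrist");np.savez("pics/w9.npz",**c);cv2.imwrite("pics/w9.png",c["img"][:,:,::-1])
s=manip.read_state(); print(s["position"],s["contact_force"],s["grip_width"])
E
```

```text
t: 12.08
position: [0.5658, 0.1991, 0.1503]
tcp_rot: [0.447, 3.107, 0.016]
contact_force: [0.5, 1.8, -0.3]
grip_width: 0.0469
t: 12.75
position: [0.5671, 0.1572, 0.145]
tcp_rot: [-0.465, -3.106, -0.0]
contact_force: [-0.2, -0.7, 0.0]
grip_width: 0.0469
[0.56722086 0.15705038 0.1451163 ] [-0.65826438 -0.56697628 -0.60603847] 0.04690696361543455
```

View pics/w9.png

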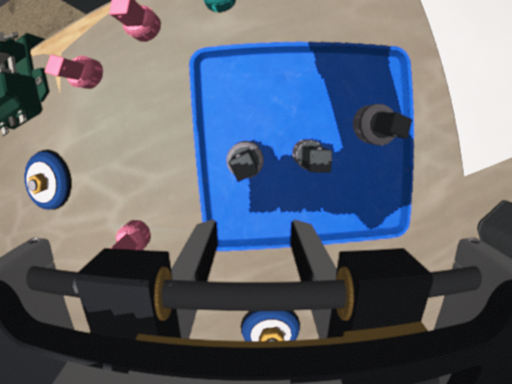

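The small one stands upright at (314,157). The medium one is at (245,160); I'll enlarge it.

```bash
python3 - <<'E'
from h import *
c=np.load("pics/w9.npz");i=c["img"]
a=cv2.resize(i[135:185,220:270],None,fx=11,fy=11,interpolation=cv2.INTER_CUBIC)
a=np.clip(a.astype(float)*1.6,0,255).astype(np.uint8)
b=cv2.resize(i[130:185,290:345],None,fx=10,fy=10,interpolation=cv2.INTER_CUBIC)
cv2.imwrite("pics/c9.png",a[:,:,::-1]);
E
```

```text
(no output)
```

View pics/c9.png

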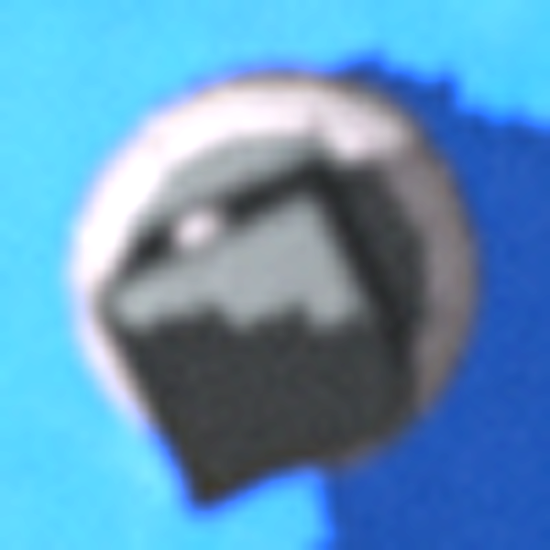

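```bash
python3 - <<'E'
from h import *
from cell import manip
c=np.load("pics/w9.npz")
P=np.array([fonz(c,220+(u+.5)/11-.5,135+(v+.5)/11-.5,0.083)[:2] for u,v in [(108,302),(318,195),(405,395),(203,503)]])
print(P.mean(0))
for k in range(4):
    e=P[(k+1)%4]-P[k]; print("  len %.4f ang %.1f"%(np.linalg.norm(e),np.degrees(np.arctan2(e[1],e[0]))%90))
s=manip.read_state()
for y in (98,8): print(y,delta(s,[*P.mean(0),0.046],np.radians(y)))
E
```

```text
[0.53324885 0.15897634]
  len 0.0184 ang 9.9
  len 0.0171 ang 6.2
  len 0.0180 ang 11.4
  len 0.0175 ang 7.4
98 (array([ 1.000e-04, -4.000e-04, -4.374e-01]), array([ 3.3 , -0.81,  9.91]))
8 (array([-2.0000e-04, -3.0000e-04,  1.1334e+00]), array([ 3.3 , -0.81,  9.91]))
```

```bash
python3 -m inch '[[0,0,-0.12,1.5,-0.4,0,0],[0,0,-0.24,3.3,-0.8,0,0],[0,0,-0.36,3.3,-0.8,0,0],[0,0,-0.445,3.3,-0.8,2,0],[0,0,-0.445,3.3,-0.8,4,0],[0,0,-0.445,3.3,-0.8,5,0],[0,0,-0.445,3.3,-0.8,5,0],[0,0,-0.445,3.3,-0.8,5,0]]'
python3 - <<'E'
from h import *
from cell import manip
c=manip.capture("wrist");np.savez("pics/w10.npz",**c);cv2.imwrite("pics/w10.png",c["img"][:,:,::-1])
s=manip.read_state(); print(s["position"],s["contact_force"],delta(s,[.5333,.1590,0.046],np.radians(98.5)))
E
```

```text
t: 13.47
position: [0.5333, 0.1585, 0.0951]
tcp_rot: [0.229, -3.132, 0.001]
contact_force: [-0.4, 0.3, 0.9]
grip_width: 0.0468
[0.53398171 0.15867773 0.09572455] [ 0.24465426 -0.41616048  0.65968569] (array([ 0.    ,  0.0005, -0.0023]), array([0.07, 0.04, 4.97]))
```

View pics/w10.png

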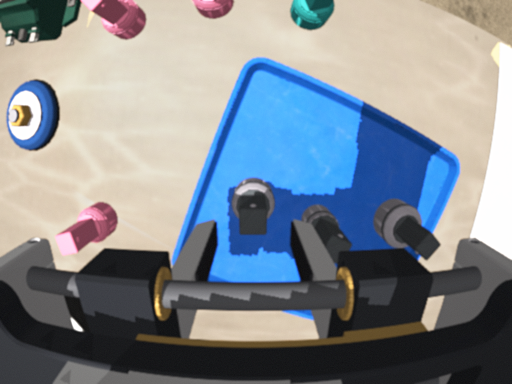

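The medium adapter is centred between the fingers at (253,215), and the small one (325,230) clears the right finger. Descend and grip.

```bash
python3 -m inch '[[0,0,0,0,0,2,0],[0,0,0,0,0,3.5,0],[0,0,0,0,0,4.5,0],[0,0,0,0,0,4.9,0],[0,0,0,0,0,4.9,0],[0,0,0,0,0,4.9,-1],[0,0,0,0,0,4.9,-1],[0,0,0,0,0,4.9,-1]]'
python3 -m inch '[[0,0,0,0,0,0,-1],[0,0,0,0,0,0,-1],[0,0,0,0,0,0,-1],[0,0,0,0,0,-1,-1],[0,0,0,0,0,-4,-1],[0,0,0,0,0,-7,-1],[0,0,0,0,0,-10.5,-1],[0,0,0,0,0,-11,-1]]'
python3 - <<'E'
from h import *
from cell import manip
s=manip.read_state(); print(s["position"],s["contact_force"],s["grip_width"],delta(s,[.4757,-.1055,0.155],np.radians(90)))
E
```

```text
t: 14.18
position: [0.5342, 0.1587, 0.0472]
tcp_rot: [-0.229, 3.132, 0.001]
contact_force: [-0.7, 0.4, 0.3]
grip_width: 0.0302
t: 14.85
position: [0.5368, 0.1596, 0.1622]
tcp_rot: [-0.229, 3.124, 0.004]
contact_force: [0.8, 0.5, -0.8]
grip_width: 0.0202
[0.53681565 0.15963798 0.16215816] [ 0.83445449  0.49707335 -0.82945846] 0.020191006085130872 (array([0.0024, 0.009 , 0.1461]), array([  9.91, -25.34,   0.58]))
```

```bash
python3 -m inch '[[0,0,0.1,9.9,-25.3,0,-1],[0,0,0.15,9.9,-25.3,0,-1],[0,0,0.15,9.9,-25.3,0,-1],[0,0,0.15,9.9,-25.3,0,-1],[0,0,0.15,9.9,-25.3,0,-1],[0,0,0.15,9.9,-25.3,0,-1],[0,0,0.15,9.9,-25.3,0,-1],[0,0,0.15,9.9,-25.3,3,-1]]'
python3 - <<'E'
from h import *
from cell import manip
s=manip.read_state(); print(s["position"],s["contact_force"],s["grip_width"],delta(s,[.4757,-.1055,0.097],np.radians(90)))
E
```

```text
t: 15.52
position: [0.4744, -0.1137, 0.13]
tcp_rot: [0.021, 3.133, -0.008]
contact_force: [0.7, 0.3, -0.8]
grip_width: 0.0198
[ 0.4743686  -0.11371947  0.12998595] [ 0.65226062  0.30188799 -0.81061081] 0.019806504833195245 (array([-0.0051,  0.0085, -0.0132]), array([-0.09,  0.84,  3.3 ]))
```

```bash
python3 -m inch '[[0,0,0,0,0.2,1,-1],[0,0,0,0,0.2,2,-1],[0,0,0,0,0.2,2.5,-1],[0,0,0,0,0.2,2.5,-1],[0,0,0,0,0.2,2.5,-1],[0,0,0,0,0.2,2.5,-1],[0,0,0,0,0.2,2.5,-1],[0,0,0,0,0.2,2.5,-1]]'
python3 - <<'E'
from h import *
from cell import manip
c=manip.capture("wrist");np.savez("pics/w11.npz",**c);cv2.imwrite("pics/w11.png",c["img"][:,:,::-1])
s=manip.read_state(); print(s["position"],s["contact_force"],s["grip_width"],delta(s,[.4757,-.1055,0.097],np.radians(90)))
E
```

```text
t: 16.18
position: [0.4729, -0.1043, 0.1019]
tcp_rot: [0.006, 3.141, -0.0]
contact_force: [-0.4, 0.5, -1.4]
grip_width: 0.0197
[ 0.47282763 -0.10426777  0.10178995] [ 0.63905837 -0.7610207  -1.70644914] 0.019209703620219492 (array([-0.0002,  0.0009, -0.0037]), array([-0.29, -0.12,  0.48]))
```

View pics/w11.png

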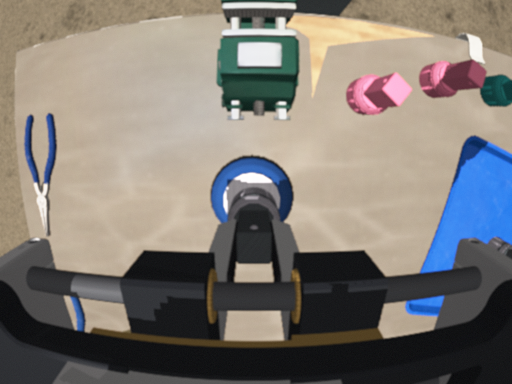

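```bash
python3 -m inch '[[0,0,0,-0.35,-0.1,0.3,-1],[0,0,0,-0.35,-0.1,1,-1],[0,0,0,-0.35,-0.1,1.4,-1],[0,0,0,-0.35,-0.1,1.7,-1],[0,0,0,-0.35,-0.1,2,-1],[0,0,0,-0.35,-0.1,2.2,-1],[0,0,0,-0.35,-0.1,2.4,-1],[0,0,0,-0.35,-0.1,2.5,-1]]'
```

```text
t: 16.9
position: [0.4758, -0.1052, 0.076]
tcp_rot: [-0.006, -3.141, -0.0]
contact_force: [1.0, 0.6, -1.7]
grip_width: 0.0198
```

Already below the block height with no force. Continue down.

```bash
python3 -m inch '[[0,0,0,0,0,0.2,-1],[0,0,0,0,0,0.4,-1],[0,0,0,0,0,0.5,-1],[0,0,0,0,0,0.6,-1],[0,0,0,0,0,0.7,-1],[0,0,0,0,0,0.8,-1],[0,0,0,0,0,0.9,-1],[0,0,0,0,0,1,-1]]'
```

```text
t: 17.57
position: [0.476, -0.1052, 0.0662]
tcp_rot: [0.006, 3.141, 0.0]
contact_force: [0.3, -0.3, -1.5]
grip_width: 0.0198
```

```bash
python3 -m inch '[[0,0,0,0,0,0.05,-1],[0,0,0,0,0,0.1,-1],[0,0,0,0,0,0.15,-1],[0,0,0,0,0,0.2,-1],[0,0,0,0,0,0.25,-1],[0,0,0,0,0,0.3,-1],[0,0,0,0,0,0.3,-1],[0,0,0,0,0,0.3,-1]]'
python3 - <<'E'
from h import *
from cell import manip
for n in ("side","wrist"):
    c=manip.capture(n); i=c["img"][130:220,230:330] if n=="side" else c["img"][130:270,180:330]
    cv2.imwrite(f"pics/{n}12.png",cv2.resize(i,None,fx=5,fy=5,interpolation=cv2.INTER_CUBIC)[:600,:,::-1])
s=manip.read_state(); print(s["position"],s["contact_force"],s["ft_torque"],s["grip_width"],T(s)[:3,2])
E
```

```text
t: 18.23
position: [0.476, -0.1053, 0.0636]
tcp_rot: [0.006, 3.141, -0.0]
contact_force: [-1.3, 0.2, 2.7]
grip_width: 0.0197
[ 0.47603923 -0.10528485  0.0635534 ] [-1.17797659 -0.936189    3.59224261] [0.09559454 0.21488992 0.0139719 ] 0.02002024366537232 [ 2.17986411e-04 -4.26510719e-05 -9.99999975e-01]
```

View pics/side12.png

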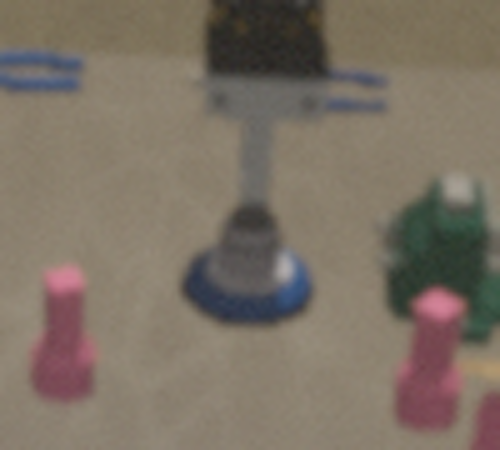

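View pics/wrist12.png

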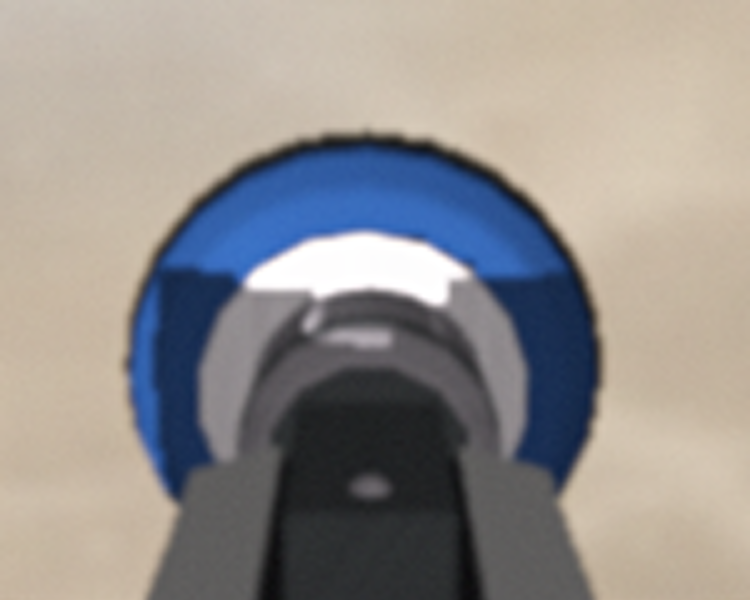

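The socket is down on the washer with no brass visible, and z=0.0636 matches the predicted 0.064. I'll press slightly more.

```bash
python3 -m inch '[[0,0,0,0,0,0.03,-1],[0,0,0,0,0,0.06,-1],[0,0,0,0,0,0.08,-1],[0,0,0,0,0,0.08,-1],[0,0,0,0,0,0.08,-1],[0,0,0,0,0,0.08,-1],[0,0,0,0,0,0.08,-1],[0,0,0,0,0,0.08,-1]]'
python3 - <<'E'
from h import *
from cell import manip
for n in ("side","top"):
    c=manip.capture(n); cv2.imwrite(f"pics/{n}13.png",c["img"][:,:,::-1])
s=manip.read_state(); print(s["position"],s["contact_force"],s["ft_torque"],s["grip_width"])
E
```

```text
t: 19.0
position: [0.4761, -0.1053, 0.0635]
tcp_rot: [0.006, 3.141, -0.0]
contact_force: [-2.3, 0.8, 12.4]
grip_width: 0.0196
[ 0.47608048 -0.10532154  0.06349333] [-1.69176793 -0.76050207 12.96691958] [ 0.25616849  0.6736819  -0.05553318] 0.020062988857818254
```

View pics/side13.png

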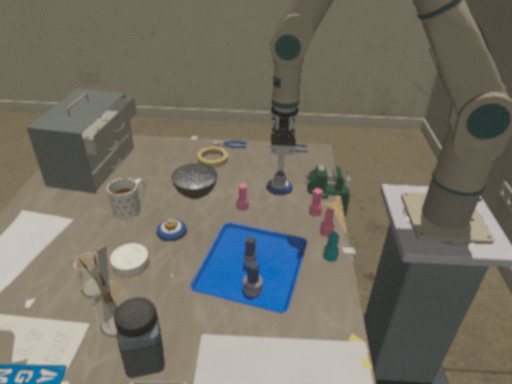

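View pics/top13.png

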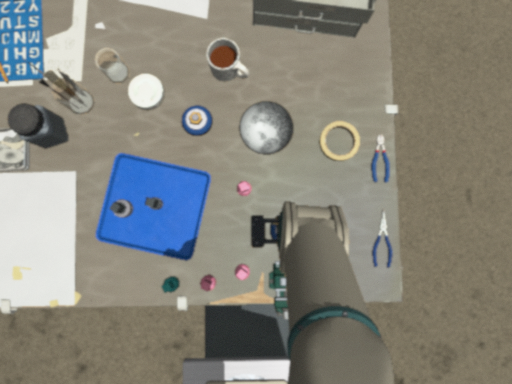

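The small and large sockets stand in the tray (top view (153,202) and (121,208)). The medium one is hard down on the washer at 13 N without sinking further, and nothing else has moved. Handing in.

```bash
python3 -c "
from cell import manip
print(manip.finish_job())"
```

```text
the job is handed in; nothing more can be done
None
```

The middle socket is the right one for the nut on the near foot. I handed the job in at about 19 s, still gripping that socket and pressing it down on the washer.

- **Small socket:** it stopped on top of the nut (TCP z about 0.077 m, 23–44 N). I tried it in two orientations 30° apart because the bore direction could not be seen. I then stood it upright back in its place in the tray.
- **Middle socket:** it went over the nut without resistance and stopped at TCP z = 0.0635 m; 0.064 m was predicted for the washer. The last reading was 13 N down, with the tool vertical and the grip at 20 mm. No brass shows below its rim.
- **Large socket:** it was not needed and was never touched.
- **Last pictures:** the small and large sockets stand in the tray, and the other objects look unmoved.

**What disagreed:** the fingertips appeared about 10 mm behind the reported TCP, not 25 mm ahead as described. Because of that, the first grasp on the small socket closed on empty air just above its adapter. It stayed standing, and gripping about 30 mm lower worked.

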